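Hold the tube block home in the bench reader

TASK

Take the aluminium tube block from the bench and set it down lengthwise between the two rails of the reader's loading bed, ahead of the sprung plunger. Slide it along the bed against the plunger until it sits squarely and firmly on the two hard stops, without ramming it, and finish while still holding it pressed there, flat on the bed, for the reading. Leave the tube rack, jar and glass dish where they stand.

Things in the scene. Friction and masses are not known exactly. Their poses are not given: they have to be found in the camera images.
- block: Tube block to load: plain aluminium block 70 mm long (its x) by 44 mm wide (its y) by 58 mm high, about 0.4 kg, loose on the bench among the bystanders; six small white tube caps (12 mm across, 2 rows of 3) stand 7 mm above its top. Origin: centre of its underside, z up. It may go in either way round.
- reader: White bench reader, fixed. Origin: at bench height under the middle of the stop faces; x = push direction (to plunger and white housing), y across, z up. Bed floor 8 mm above the bench, from x = -145 mm to the stops. Housing 130 mm wide, x = +20 to +90 mm, 58 mm high. Block home on the stops: its centre at x = -35 mm, y = 0.
- stop: The two hard stops, fixed dark steel lugs beside the plunger: each 10 mm wide, centred at y = +-16.5 mm, from 8 to 42 mm above the bench, front faces at x = 0 of the reader. Origin and axes as the reader's. Pressing on them with 5 to 20 N beyond the spring is plenty; over 60 N is ramming.
- bed (a point): Loading point on the bed floor: reader x = -75 mm, y = 0, z = 8 mm, axes as the reader's. A block centred here is 20 mm short of the free plunger. Two aluminium rails along x, from reader x = -135 mm to 0, flank the bed: inner faces at y = +-26 mm (4 mm play each side of the block), tops 13 mm above the bed floor, inner top edges sloped.
- plunger_tip (a point): Centre of the sprung plunger's black round pad (18 mm across), 34 mm above the bench between the two stops; free, it stands 20 mm before the stop faces, and moves along the reader's x as it is pressed.
- plunger (a joint): How far the plunger is pressed in, m: 0 free, 0.020 when the block is home on the stops (the plunger itself could go to 0.024). Its spring pushes back with about 3 N at 0 and 9 N at 0.020, and drives the block back if let go.
- tube_rack: Bystander, to be left alone: pale clear plastic rack 90 x 50 mm, 72 mm high with 8 glass tubes (2 rows of 4, dark grey caps). Origin: centre of its underside.
- jar: Bystander, to be left alone: round grey jar with a paper-white cap, 60 mm across, 75 mm high. Origin: centre of its underside.
- dish: Bystander, to be left alone: closed round glass dish, 88 mm across, 20 mm high. Origin: centre of its underside.

How it is judged (in metres and radians):
On the way:
1. the block stands in the bed between the rails, short of the stops by at least 10 mm (x of block in the frame of reader between -0.125 and -0.045 m and y of block in the frame of reader between -0.008 and 0.008 m and z of block in the frame of reader between 0.004 and 0.014 m), for 0.1 s.
At the end, for the whole second after the job is handed in: Block still held home: plunger in over 18 mm, over 1 N on the stops and from the fingers, block centre 31 to 38 mm before the stop plane, within 6 mm of the mid-line, underside within 3.5 mm of the bed floor, square and upright within 4 degrees, under 20 mm/s (value of joint plunger above 0.018 m and contact force between block and stop above 1 N and contact force between the fingers and block above 1 N and x of block in the frame of reader between -0.038 and -0.031 m and y of block in the frame of reader between -0.006 and 0.006 m and z of block in the frame of reader between 0.005 and 0.0115 m and angle between the x axis of block and the x axis of reader, either way round below 0.07 rad and angle between block's own z axis and vertical below 0.07 rad and linear speed of block below 0.02 m/s); the arm keeps its last pose, push and grip.
It fails at once if the block is rammed into the stops (over 60 N) (contact force between block and stop above 60 N).
It fails at once if the tube rack is moved more than 30 mm (distance of tube_rack from where it was at the start of the episode above 0.03 m).
It fails at once if the jar is moved more than 30 mm (distance of jar from where it was at the start of the episode above 0.03 m).
It fails at once if the dish is moved more than 30 mm (distance of dish from where it was at the start of the episode above 0.03 m).
It also fails if it takes over 38 s, if anything falls off the work surface, if the arm or the gripper's body presses on something with over 40 N, if the wrist force passes 120 N, or if a joint passes its speed limit or range.

ROBOT

A 7-joint arm with a two-finger parallel gripper is mounted at the origin on the work surface. World frame = base frame: x ahead of the robot, y to its left, z up, the work surface at z = 0. Lengths are in mm, angles in rad, forces in N, time in s.
With the tool pointing down it reaches from about 425 to 950 mm from the base axis. Payload 16.7 kg.
Tool frame: the origin (TCP) lies on the centre line of the jaws, within the pads' length; the fingertips stand 22 mm ahead of it and the grasp point (between the pads) lies 3 mm ahead of it; z points along the fingers, x is the direction in which the jaws open and shut, and the axes are right-handed (so a half turn about z gives the same grasp; the last joint's range is limited). The gripper opens to 94 mm and grips with 3 to 60 N. Pads are 16 mm wide; open, the fingers measure 119 mm over their backs; the gripper's body (75 mm by 177 mm) begins 78 mm behind the grasp point.
Start: joints at [-1.391, 0.426, 0.074, 1.606, -0.034, 1.111, -0.067], TCP at [218.604, 638.582, 201.667] pointing down, gripper open.
Joint ranges: [-2.85, 2.85], [-0.5, 2.14], [-1.23, 1.37], [0.21, 2.46], [-1.02, 4.16], [0.16, 2.05], [-2.73, 2.73]. Speed limits (rad/s): [1.89, 1.89, 2.39, 2.39, 3.01, 3.01, 3.01].

INTERFACE

Orientations are given as a unit quaternion [w, x, y, z].
In Python, from station import telemetry, camera, job, spotter gives the robot as it stands.
- The arm moves only by the shell command python3 -m creep 'ROWS' [FORCE]. ROWS is text: rows parted by semicolons, each of 5 numbers parted by spaces: the gripper's target within -1 to 1 (fully open at 1, half-way at 0, shut at -1), then the shift along the tool's x, y, z in m, then the turn about the tool's z in rad. In form: claw dx dy dz turn; .... A call has 1 to 10 rows; each row is the pose to reach, as a shift and turn from the pose commanded when the call began, along the tool's axes at that moment; what a row does not reach only later rows make up. A row lasts 1/10 s, in which the tool goes at most 50 mm and 8.59 degrees, less where a joint would pass 70% of its speed; a pose out of reach is approached as far as the arm can. A call with a gripper value outside its range is refused whole. The fingers move at their own pace and stop on an object; FORCE is the grip in N (left out, the last holds). Time passes only in rows, so rows that repeat a pose let the fingers close. It gives the time, the measured TCP pose, the force and the opening at its end, in the units of the state.
- telemetry.observe(): the state, without advancing time (a new reading comes with each control period).
- camera(name): name is "side" or "top"; returns a dict with "pixels" (420x560x3 uint8, blue, green, red), "intrinsics" (3x3 intrinsics, pixels), "view" (4x4, takes a point from world to camera coordinates). Camera axes: x right, y down, z forward; pixel columns grow to the right and rows downward; lengths in mm; the calibration is good to about 2 mm. A picture is of the moment at which its call begins. There is no depth.
- job.sign_off(): hands the job in, once; it reports no verdict.
Trained networks look in the newest picture that a camera, given by its name, has taken for a name from the list of things; names that differ only in an ending like _2 or _b are one class to them, and where a whole thing is asked for, a point or a joint stands for the part that bears it (a point fixed in the world has none). Each returns a list of dicts, best first, with "conf" (0 to 1); they miss things now and then, are a little off and sometimes report something else, mostly with a low value. They report only what shows in the picture. A call takes as long as a camera call.
- spotter.boxes_of(camera, label): "rect" ([left, top, right, bottom] in pixels, round what is visible of it).
- spotter.silhouettes(camera, label): "mask" (420x560 bool, what is visible of it) and "rect" ([left, top, right, bottom] in pixels, round what is visible of it).
- spotter.spot_point(camera, label): "point" ([column, row] in pixels: a listed point, or the origin of a listed thing).
The state is a dict: "t": time; "qpos": joint angles; "qd": joint speeds; "joint_efforts": joint torques, N m; "position": TCP position; "tool_rot": TCP orientation; "force": force on the tool from outside, world axes, zero at the start; "wrist_torque": the same for the moment, N m; "gripper_width": finger opening in mm.
Only numpy, scipy, OpenCV 4.12 (cv2) and the standard library are available. Lean on these libraries where they do the work, as an engineer would, in place of code of your own. Each camera call takes 0.05 s, during which the arm holds its last target.

## Working session

There is one attempt and no reset: what is moved stays moved. The work goes in short steps, Python scripts to look and compute and a shell command to move; the robot and the scene stay as the last step left them, time stands still between calls to the robot, and variables do not carry over. Pictures are saved under pics/ and viewed, and the job is handed in when it is done.

```bash
mkdir -p pics; ls; cat > h.py <<'E'
import numpy as np,cv2
from station import telemetry,camera,job,spotter
def snap(n,f):
    c=camera(n); cv2.imwrite('pics/'+f,np.array(c['pixels'])); return c
def ray(c,uv,z):
    K=np.array(c['intrinsics']);V=np.array(c['view']);R=V[:3,:3];t=V[:3,3]
    d=R.T@np.linalg.solve(K,[uv[0],uv[1],1]);o=-R.T@t
    return o+d*(z-o[2])/d[2]
def proj(c,p):
    K=np.array(c['intrinsics']);V=np.array(c['view'])
    q=K@(V[:3,:3]@np.array(p,float)+V[:3,3]);return q[:2]/q[2]
E
python3 - <<'E'
from h import *
np.set_printoptions(precision=2,suppress=True)
s=telemetry.observe();print(s)
for n in('top','side'):
    c=snap(n,n+'0.png');V=np.array(c['view']);print(n,-V[:3,:3].T@V[:3,3])
    for l in('block','reader','stop','bed','plunger_tip','tube_rack','jar','dish'):
        for r in spotter.spot_point(n,l)[:2]:print(l,round(r['conf'],2),np.round(r['point'],1),ray(c,r['point'],{'bed':8,'plunger_tip':34}.get(l,0)))
E
```

```text
pics
{'t': 0.0, 'qpos': array([-1.39,  0.43,  0.07,  1.61, -0.03,  1.11, -0.07]), 'qd': array([ 0., -0.,  0.,  0., -0.,  0.,  0.]), 'joint_efforts': array([ -0.  , -93.58,   3.67, -45.42,  -0.05,   0.02,   0.  ]), 'position': array([218.49, 638.19, 200.98]), 'tool_rot': array([ 0.  ,  0.81,  0.58, -0.  ]), 'force': array([ 0.12,  0.57, -0.06]), 'wrist_torque': array([-0.06, -0.01, -0.05]), 'gripper_width': 93.99652514200591}
top [459.4    2.88 818.57]
block 0.57 [244.5 290.8] [423.27  96.89   0.  ]
reader 0.58 [385.  204.4] [ 592.48 -191.21    0.  ]
stop 0.47 [384.3 204.8] [ 591.67 -189.74    0.  ]
bed 0.9 [372.  238.6] [ 522.36 -159.49    8.  ]
bed 0.27 [385.2 202.7] [ 594.66 -189.92    8.  ]
plunger_tip 0.58 [386.4 209.4] [ 576.98 -185.31   34.  ]
tube_rack 0.79 [192.5 207.1] [594.04 204.96   0.  ]
jar 0.84 [147.3 282.7] [441.77 292.69   0.  ]
dish 0.56 [240.8 113.4] [796.16 105.38   0.  ]
side [ 284.32 -518.75  463.95]
block 0.9 [173.2 241.2] [430.09  94.71   0.  ]
reader 0.79 [342.4 293. ] [ 600.63 -187.46   -0.  ]
stop 0.71 [344.8 296. ] [ 599.5  -194.49    0.  ]
bed 0.62 [295.6 304.9] [ 522.17 -171.59    8.  ]
plunger_tip 0.52 [328.2 283.8] [ 572.45 -185.17   34.  ]
tube_rack 0.55 [221.8 190.2] [586.48 207.23   0.  ]
jar 0.83 [146.7 191.6] [446.75 301.66   0.  ]
dish 0.6 [322.6 181.4] [791.66 105.51   0.  ]
```

View pics/top0.png

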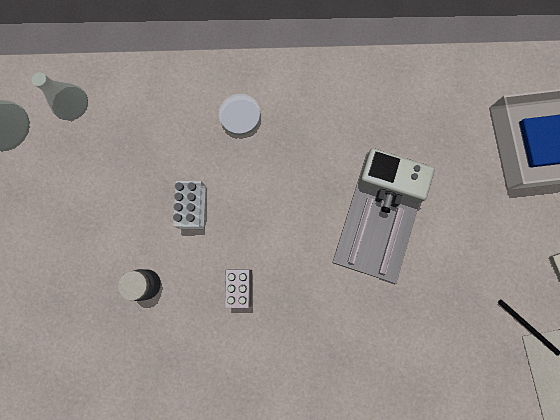

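View pics/side0.png

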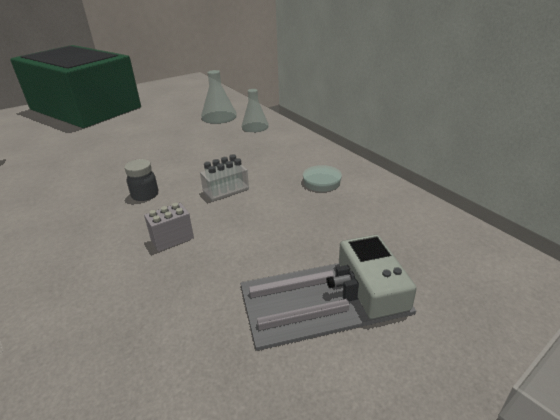

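The top view shows the block at about (238,288), upright in the image, and the reader at about (390,215), tilted, with its push direction up and to the right. The rack (189,205), jar (140,285) and dish (240,115) stand clear. I'll refine the poses on enlarged crops.

```bash
cat > fit.py <<'E'
from h import *
from scipy.optimize import minimize
def hullmask(c,P):
    q=np.array([proj(c,p) for p in P],np.float32)
    m=np.zeros((420*4,560*4),np.uint8);cv2.fillConvexPoly(m,cv2.convexHull((q*4+1.5).round().astype(np.int32)),255)
    return cv2.resize(m,(560,420),interpolation=cv2.INTER_AREA)/255.
def blockpts(x,y,a,z0=0):
    R=np.array([[np.cos(a),-np.sin(a)],[np.sin(a),np.cos(a)]])
    return [np.r_[R@[sx*35,sy*22]+[x,y],z] for sx in(-1,1) for sy in(-1,1) for z in(z0,z0+58)]
def fitblock(cs,ms,x0):
    def f(v):return sum(np.abs(hullmask(c,blockpts(v[0],v[1],v[2]/50))-m).sum() for c,m in zip(cs,ms))
    s=np.array([x0[0],x0[1],x0[2]*50])
    r=minimize(f,s,method='Nelder-Mead',options=dict(initial_simplex=[s,s+[8,0,0],s+[0,8,0],s+[0,0,8]]));return r.x*[1,1,1/50],r.fun
E
python3 - <<'E'
from fit import *
cs=[];ms=[]
for n in('top','side'):
    c=camera(n);r=spotter.silhouettes(n,'block')[0];print(n,r['conf'],r['rect'],r['mask'].sum());cs.append(c);ms.append(np.array(r['mask'],float))
for k in([0],[1],[0,1]):print(k,fitblock([cs[i] for i in k],[ms[i] for i in k],[426,96,0.0]))
im=np.array(cs[0]['pixels']);cv2.imwrite('pics/tc.png',cv2.resize(im[140:290,325:440],None,fx=4,fy=4,interpolation=cv2.INTER_CUBIC)[:600])
im=np.array(cs[1]['pixels']);cv2.imwrite('pics/sc.png',cv2.resize(im[230:345,235:420],None,fx=4,fy=4,interpolation=cv2.INTER_CUBIC))
im=np.array(cs[0]['pixels']);cv2.imwrite('pics/tb.png',cv2.resize(im[260:320,210:270],None,fx=8,fy=8,interpolation=cv2.INTER_CUBIC))
print(ray(cs[0],(238,288),58))
E
```

```text
top 0.88 [226.2, 271.1, 252.6, 309.1] 1018
side 0.83 [143.5, 201.9, 194.2, 251.1] 1669
[0] (array([ 4.31151957e+02,  1.05035479e+02, -1.94084824e-02]), np.float64(43.858823529411765))
[1] (array([ 4.31220195e+02,  1.05466718e+02, -1.69178857e-02]), np.float64(60.733333333333334))
[0, 1] (array([ 4.30931302e+02,  1.04951373e+02, -2.10229817e-02]), np.float64(107.64313725490197))
[431.06678359 102.31242934  58.        ]
```

View pics/tc.png

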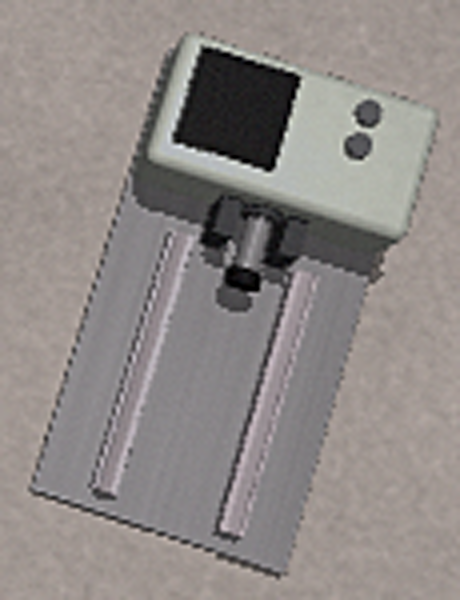

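View pics/sc.png

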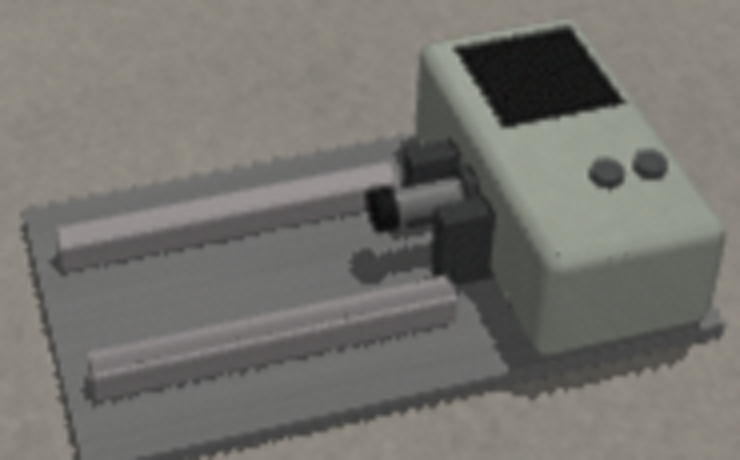

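View pics/tb.png

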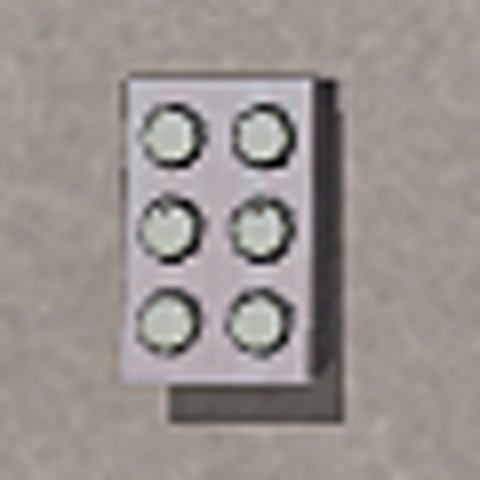

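```bash
python3 - <<'E'
from h import *
from scipy.optimize import least_squares
np.set_printoptions(precision=3,suppress=True)
T=camera('top');S=camera('side')
t=lambda a,b:(325+(a-1.5)/4,140+(b-1.5)/4); s=lambda a,b:(235+(a-1.5)/4,230+(b-1.5)/4)
# (cam, pix, x, yfactor(W,u), z)
F=[(T,t(32,490),-145,('W',1),8),(T,t(283,576),-145,('W',-1),8),(T,t(107,486),-135,('u',1),21),(T,t(233,530),-135,('u',-1),21),
(T,t(182,237),0,('u',1),21),(T,t(306,272),0,('u',-1),21),
(S,s(22,212),-145,('W',1),8),(S,s(62,231),-135,('u',1),21),(S,s(95,355),-135,('u',-1),21),(T,t(241,277),-20,('W',0),34),(S,s(380,210),-20,('W',0),34)]
def w(v,x,y,z):
    c,s_=np.cos(v[2]),np.sin(v[2]);return [v[0]+c*x-s_*y,v[1]+s_*x+c*y,z]
def res(v,FF=F):
    d={'W':v[3],'u':v[4]}
    return np.concatenate([proj(c,w(v,x,d[k]*f,z))-p for c,p,x,(k,f),z in FF])
r=least_squares(res,[595,-190,-0.4,65,30],loss='soft_l1');print(r.x,np.round(res(r.x).reshape(-1,2),1).tolist())
np.save('reader.npy',r.x[:3])
v=r.x
for n,c in(('top',T),('side',S)):
    im=cv2.resize(np.array(c['pixels']),None,fx=4,fy=4,interpolation=cv2.INTER_CUBIC)
    def L(*P):
        q=[(np.array(proj(c,w(v,*p)))*4+1.5).astype(int) for p in P]
        for a,b in zip(q[:-1],q[1:]):cv2.line(im,tuple(map(int,a)),tuple(map(int,b)),(0,0,255),1)
    for y in(-26,26):L((-135,y,8),(0,y,8))
    for y in(-16.5,16.5):L((0,y-5,42),(0,y+5,42),(0,y+5,8),(0,y-5,8),(0,y-5,42))
    L((20,-65,58),(20,65,58),(90,65,58),(90,-65,58),(20,-65,58),(20,-65,0),(20,65,0))
    L((-20,-9,34),(-20,9,34))
    q=(np.array(proj(c,w(v,-40,0,20)))*4).astype(int);cv2.imwrite(f'pics/ov_{n}.png',im[q[1]-300:q[1]+300,q[0]-350:q[0]+350])
E
```

```text
[ 594.114 -188.44    -0.337   63.77    31.802] [[0.5, -0.7], [0.0, -1.4], [-0.3, 0.5], [-0.3, -0.1], [0.5, -1.9], [0.3, -0.8], [0.5, -0.9], [-0.4, 1.1], [-0.5, 1.5], [-0.2, 1.4], [-1.4, -0.4]]
```

View pics/ov_top.png

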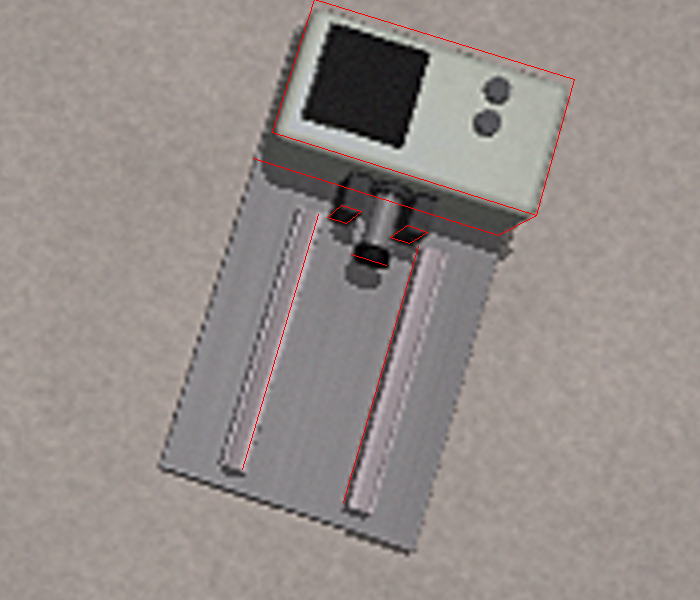

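View pics/ov_side.png

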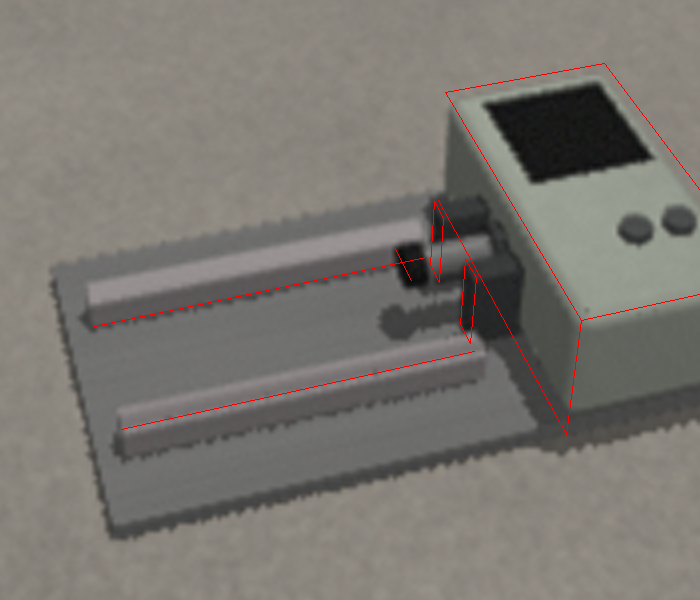

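Reader fit is about (595,-189), heading -0.337 rad. The overlay agrees to within about 2 mm, and the side view hints at 2–3 mm more in x. The block is at (431,105), heading -0.02. Next I work out the approach.

```bash
cat >> h.py <<'E'
def to(x,y,z,ang):
    s=telemetry.observe();q=s['tool_rot'];from_=np.array(s['position'])
    from scipy.spatial.transform import Rotation as Ro
    R=Ro.from_quat([q[1],q[2],q[3],q[0]]).as_matrix()
    a=np.arctan2(R[1,0],R[0,0]);d=R.T@(np.array([x,y,z])-from_)
    tr=-(ang-a);tr=(tr+np.pi/2)%np.pi-np.pi/2
    print('t',round(s['t'],2),'pos',from_.round(1),'ang',a.round(3),'F',np.round(s['force'],1),'w',round(s['gripper_width'],1),'shift m',(d/1000).round(4),'turn',round(tr,3), 'tilt',R[:,2].round(3))
E
python3 -c "
from h import *
to(431,105,200,np.pi/2-.021)"
```

```text
t 1.2 pos [218.6 638.6 201.7] ang 1.241 F [ 1.1  0.5 -0.2] w 94.3 shift m [-0.436   0.3738  0.0017] turn -0.309 tilt [-0. -0. -1.]
```

```bash
python3 -m creep '1 -0.436 0.374 0 -0.309;1 -0.436 0.374 0 -0.309;1 -0.436 0.374 0 -0.309;1 -0.436 0.374 0 -0.309;1 -0.436 0.374 0 -0.309;1 -0.436 0.374 0 -0.309;1 -0.436 0.374 0 -0.309;1 -0.436 0.374 0 -0.309;1 -0.436 0.374 0 -0.309;1 -0.436 0.374 0 -0.309'; python3 -c "
from h import *
to(431,105,200,np.pi/2-.021)"
```

```text
t: 2.2
position: [404.1, 172.2, 202.0]
tool_rot: [-0.0, 0.714, 0.7, 0.001]
force: [1.0, -0.5, 0.4]
gripper_width: 94.2
t 2.2 pos [404.1 172.2 202. ] ang 1.55 F [ 1.  -0.5  0.4] w 94.2 shift m [-0.0666  0.0283  0.002 ] turn 0.0 tilt [ 0.001  0.001 -1.   ]
```

```bash
python3 -m creep '1 -0.047 0.02 0 0;1 -0.066 0.028 0.03 0;1 -0.066 0.028 0.06 0;1 -0.066 0.028 0.06 0;1 -0.066 0.028 0.06 0'; python3 -c "
from h import *
c=snap('side','s1.png');c=snap('top','t1.png')
to(431,105,42,np.pi/2-.021)"
```

```text
t: 2.7
position: [430.2, 107.8, 142.2]
tool_rot: [-0.0, 0.714, 0.7, -0.0]
force: [0.6, -0.3, 0.5]
gripper_width: 93.8
t 2.8 pos [430.9 108.4 143. ] ang 1.551 F [-0.2 -0.4  0.2] w 93.7 shift m [-0.0034  0.      0.101 ] turn 0.001 tilt [ 0.001  0.001 -1.   ]
```

View pics/s1.png

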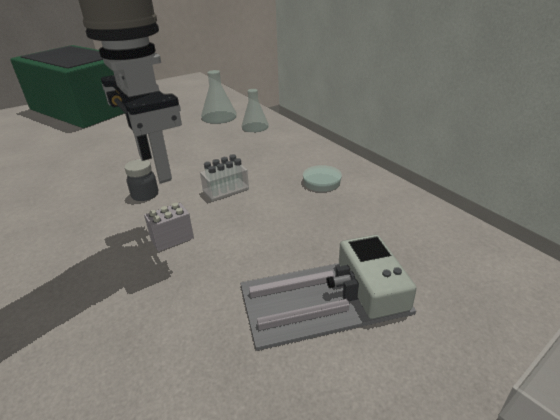

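The open fingers straddle the block (168,227 in the side view) with the jar clear. I'll descend and grip.

```bash
python3 -m creep '1 -0.003 0 0.035 0;1 -0.003 0 0.07 0;1 -0.003 0 0.1 0;1 -0.003 0 0.1 0;-1 -0.003 0 0.1 0;-1 -0.003 0 0.1 0;-1 -0.003 0 0.1 0;-1 -0.003 0 0.1 0;-1 -0.003 0 0.1 0;-1 -0.003 0 0.1 0' 45; python3 -c "
from h import *
to(431,105,42,np.pi/2-.021)"
```

```text
t: 3.8
position: [430.3, 104.6, 42.0]
tool_rot: [0.0, 0.714, 0.7, 0.0]
force: [-0.5, -0.1, 0.8]
gripper_width: 49.3
t 3.8 pos [430.3 104.6  42. ] ang 1.55 F [-0.5 -0.1  0.8] w 49.3 shift m [ 0.0004  0.0007 -0.    ] turn 0.0 tilt [ 0.  0. -1.]
```

```bash
python3 -m creep '-1 0 0 0 0;-1 0 0 0 0;-1 0 0 0 0' 45; python3 -m creep '-1 0 0 -0.01 0;-1 0 0 -0.04 0;-1 0 0 -0.06 0;-1 0 0 -0.06 0'; python3 -c "
from h import *
v=np.load('reader.npy');a=v[2]
for cam in('top','side'):snap(cam,'lift_'+cam+'.png')
x,y=v[0]+1-84*np.cos(a),v[1]-84*np.sin(a);print(x,y)
to(x,y,104,np.pi/2+a)"
```

```text
t: 4.1
position: [430.3, 104.6, 41.8]
tool_rot: [-0.0, 0.714, 0.7, 0.0]
force: [-1.2, 0.1, 5.6]
gripper_width: 43.3
t: 4.5
position: [431.4, 104.9, 103.9]
tool_rot: [0.0, 0.715, 0.7, 0.002]
force: [-0.4, 0.4, -5.1]
gripper_width: 43.7
515.827637405667 -160.697956632616
t 4.6 pos [430.  104.6 101.5] ang 1.55 F [-0.4 -0.5 -4.4] w 43.5 shift m [-0.2635  0.0912 -0.0026] turn 0.316 tilt [ 0.  0. -1.]
```

View pics/lift_side.png

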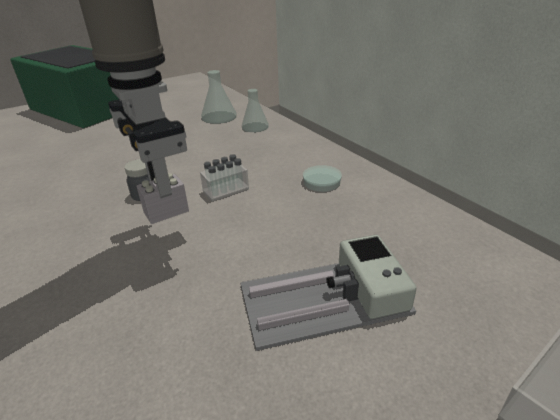

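View pics/lift_top.png

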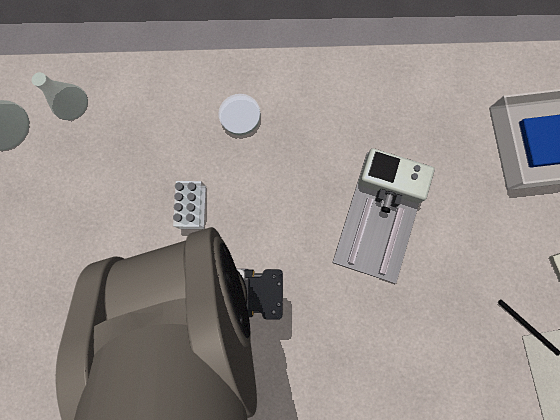

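The block (165,203 in the side view) hangs level in the jaws. I'll carry it over the bed.

```bash
python3 -m creep '-1 -0.03 0.01 0 0.04;-1 -0.07 0.024 0 0.09;-1 -0.11 0.038 0 0.15;-1 -0.15 0.052 0 0.2;-1 -0.19 0.066 0 0.25;-1 -0.225 0.078 0 0.29;-1 -0.25 0.087 0 0.316;-1 -0.263 0.091 0 0.316;-1 -0.263 0.091 0 0.316;-1 -0.263 0.091 0 0.316'; python3 -m creep '-1 0 0 0 0;-1 0 0 0 0'; python3 - <<'E'
from h import *
v=np.load('reader.npy');a=v[2]
for cam in('top','side'):snap(cam,'over_'+cam+'.png')
x,y=v[0]+1-84*np.cos(a),v[1]-84*np.sin(a)
to(x,y,50,np.pi/2+a)
E
```

```text
t: 5.6
position: [514.9, -159.4, 100.7]
tool_rot: [-0.001, 0.815, 0.579, -0.001]
force: [-0.8, 1.2, -4.7]
gripper_width: 43.5
t: 5.8
position: [515.6, -159.1, 101.6]
tool_rot: [-0.0, 0.815, 0.579, 0.0]
force: [0.1, -0.2, -5.5]
gripper_width: 43.3
t 5.9 pos [ 515.7 -159.5  101.7] ang 1.235 F [-0.7  0.  -5. ] w 43.3 shift m [-0.0011  0.0005  0.0517] turn 0.001 tilt [ 0.  0. -1.]
```

View pics/over_side.png

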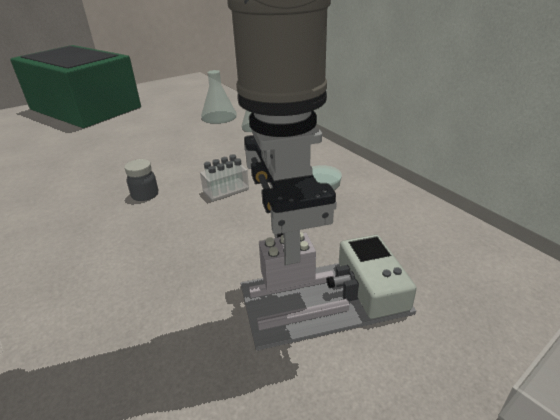

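View pics/over_top.png

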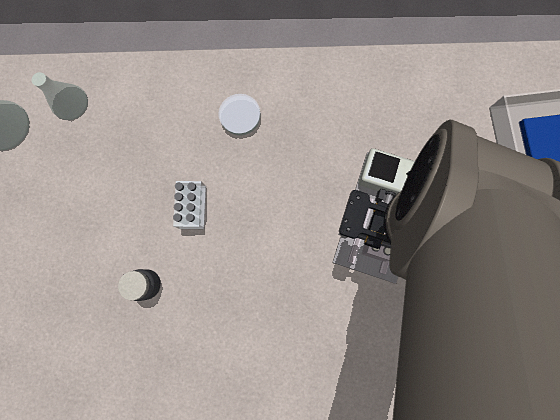

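```bash
python3 -m creep '-1 -0.001 0 0.02 0;-1 -0.001 0 0.032 0;-1 -0.001 0 0.032 0;-1 -0.001 0 0.032 0'; python3 - <<'E'
from fit import *
v=np.load('reader.npy');a=v[2]
c=snap('side','low.png')
s=telemetry.observe();p=s['position'];print(p)
im=cv2.resize(np.array(c['pixels']),None,fx=4,fy=4,interpolation=cv2.INTER_CUBIC)
def L(P,col):
    q=[tuple(int(i) for i in np.array(proj(c,w))*4+1.5) for w in P]
    for e,b in zip(q[:-1],q[1:]):cv2.line(im,e,b,col,1)
def w(x,y,z):return [v[0]+np.cos(a)*x-np.sin(a)*y,v[1]+np.sin(a)*x+np.cos(a)*y,z]
for y in(-26,26):L([w(-135,y,8),w(0,y,8)],(0,0,255))
B=np.array(blockpts(p[0]+.9*np.cos(a),p[1]+.9*np.sin(a),a,p[2]-42));L(B[[0,2,6,4,0,1,3,7,5,1]],(0,255,0));L(B[[2,3]],(0,255,0));L(B[[6,7]],(0,255,0))
q=(np.array(proj(c,w(-60,0,30)))*4).astype(int);cv2.imwrite('pics/lowov.png',im[q[1]-300:q[1]+300,q[0]-380:q[0]+380])
E
```

```text
t: 6.3
position: [515.2, -161.3, 69.7]
tool_rot: [-0.0, 0.816, 0.579, -0.0]
force: [0.3, 0.2, -5.3]
gripper_width: 43.2
[ 515.56771748 -161.34632216   70.08572874]
```

View pics/lowov.png

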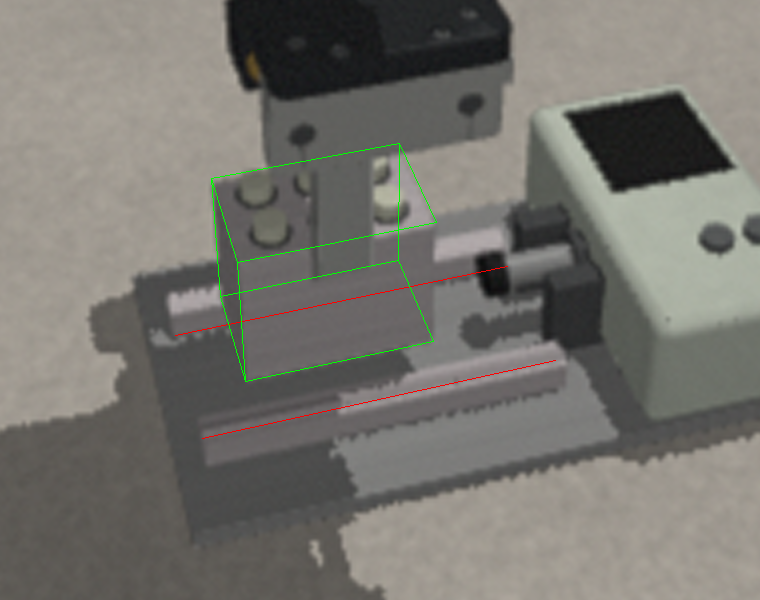

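The green block model lies on the image of the block, and the rail lines run on either side of it. I'll lower it onto the bed.

```bash
python3 -m creep '-1 0 0 0.006 0;-1 0 0 0.012 0;-1 0 0 0.016 0;-1 0 0 0.016 0'; python3 -m creep '-1 0 0 0.002 0;-1 0 0 0.004 0;-1 0 0 0.004 0;-1 0 0 0.004 0'
```

```text
t: 6.75
position: [515.0, -161.2, 53.0]
tool_rot: [-0.0, 0.816, 0.579, -0.0]
force: [-0.1, 0.0, -4.7]
gripper_width: 43.5
t: 7.15
position: [515.5, -161.4, 49.9]
tool_rot: [0.0, 0.816, 0.579, 0.0]
force: [-0.8, 0.3, -0.4]
gripper_width: 43.2
```

The weight is now on the bed (Fz about 0, no side load). I'll slide forward gently, looking for the plunger.

```bash
python3 -m creep '-1 0 0.004 0 0;-1 0 0.008 0 0;-1 0 0.012 0 0;-1 0 0.016 0 0;-1 0 0.02 0 0;-1 0 0.024 0 0;-1 0 0.024 0 0;-1 0 0.024 0 0'; python3 -m creep '-1 0 0.003 0 0;-1 0 0.006 0 0;-1 0 0.009 0 0;-1 0 0.012 0 0;-1 0 0.012 0 0'
```

```text
t: 7.95
position: [537.5, -168.9, 51.0]
tool_rot: [-0.001, 0.816, 0.578, 0.0]
force: [-13.9, 6.1, 33.5]
gripper_width: 43.5
t: 8.45
position: [549.5, -173.0, 50.6]
tool_rot: [-0.0, 0.816, 0.579, 0.0]
force: [-7.8, 3.2, 21.9]
gripper_width: 43.5
```

```bash
python3 -m creep '-1 0 0 -0.0007 0;-1 0 0 -0.0007 0;-1 0 0 -0.0007 0'; python3 -c "
from h import *
to(0,0,0,0)
c=snap('side','press0.png');im=np.array(c['pixels']);cv2.imwrite('pics/press0c.png',cv2.resize(im[190:345,235:420],None,fx=3.8,fy=3.8,interpolation=cv2.INTER_CUBIC))"
```

```text
t: 8.75
position: [549.1, -172.9, 50.8]
tool_rot: [-0.0, 0.816, 0.579, 0.0]
force: [-6.4, 2.8, 10.5]
gripper_width: 43.5
t 8.75 pos [ 549.1 -172.9   50.8] ang 1.234 F [-6.4  2.8 10.5] w 43.5 shift m [-0.0183 -0.5754  0.0512] turn 1.234 tilt [-0.     0.001 -1.   ]
```

View pics/press0c.png

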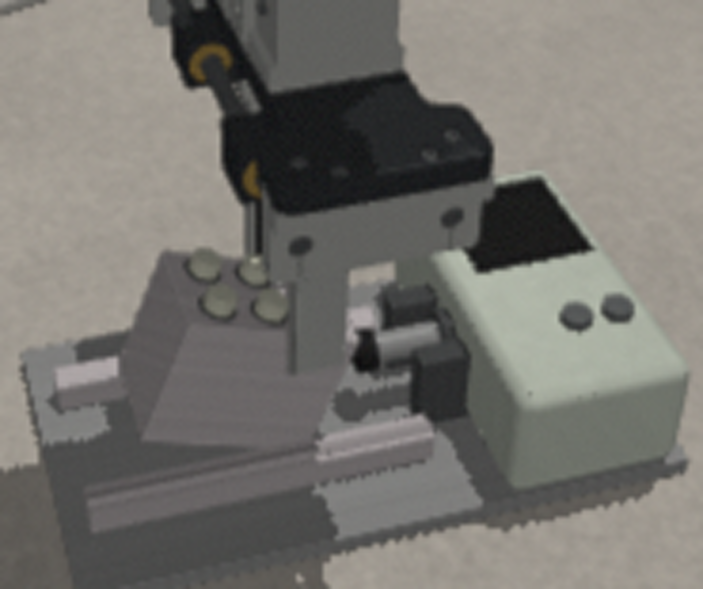

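The picture shows the block pitched nose-down in the jaws: its near lower edge runs (145,440) to (320,450), while the rail slopes the other way. The fingers now sit near its front end. I'll stop here and work out its true pose before mending this.

```bash
python3 - <<'E'
from fit import *
from scipy.spatial.transform import Rotation as Ro
v=np.load('reader.npy');a=v[2]
cs=[];ms=[]
c=snap('top','pt.png');im=np.array(c['pixels']);cv2.imwrite('pics/ptc.png',cv2.resize(im[140:290,325:440],None,fx=4,fy=4,interpolation=cv2.INTER_CUBIC)[:600])
c=camera('side')
r=spotter.silhouettes('side','block')[0];m=np.array(r['mask']);print(r['conf'])
im=np.array(c['pixels']).copy();im[m]=im[m]//2+np.array([0,100,0],np.uint8)
Z=cv2.resize(im[190:345,235:420],None,fx=4,fy=4,interpolation=cv2.INTER_CUBIC)[:600];cv2.imwrite('pics/pm.png',Z)
E
```

```text
0.91
```

View pics/ptc.png

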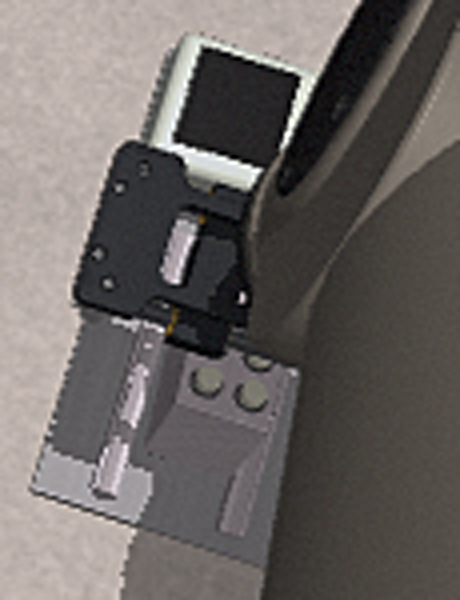

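View pics/pm.png

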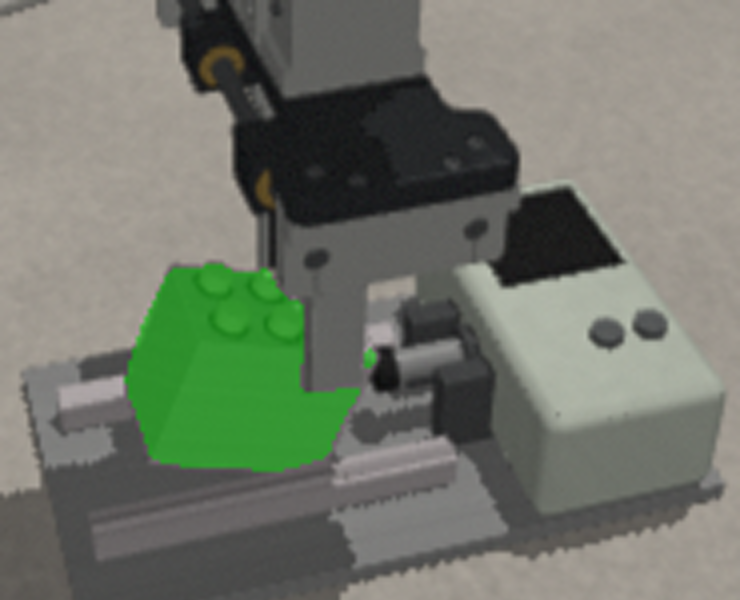

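In the grip the block pivoted and slipped backwards, so bed drag exceeds the pad friction. I'll release it, let it settle flat between the rails, and then push its rear face with closed fingers. That is a positive push at about plunger height.

```bash
python3 -m creep '0.1 0 0 0 0;0.1 0 0 0 0;0.1 0 0 0 0;0.3 0 0 0 0;0.3 0 0 0 0'; python3 -m creep '0.3 0 0 -0.02 0;0.3 0 0 -0.05 0;0.3 0 0 -0.09 0;0.3 0 0 -0.1 0;0.3 0 -0.04 -0.1 0;0.3 0 -0.085 -0.1 0;0.3 0 -0.13 -0.1 0;0.3 0 -0.13 -0.1 0;0.3 0 -0.13 -0.1 0'; python3 - <<'E'
from fit import *
v=np.load('reader.npy')
to(0,0,0,0)
for n in('top','side'):
    c=snap(n,'rel_'+n+'.png');im=np.array(c['pixels'])
    q=np.array(proj(c,[v[0]-60,v[1]+20,20])).astype(int)
    cv2.imwrite(f'pics/relc_{n}.png',cv2.resize(im[q[1]-75:q[1]+75,q[0]-90:q[0]+90],None,fx=4,fy=4,interpolation=cv2.INTER_CUBIC))
E
```

```text
t: 9.45
position: [549.4, -173.2, 50.4]
tool_rot: [0.0, 0.816, 0.579, 0.0]
force: [-0.6, 0.2, 0.7]
gripper_width: 60.6
t: 10.35
position: [426.7, -129.7, 150.7]
tool_rot: [-0.0, 0.815, 0.579, 0.001]
force: [1.6, -1.3, 0.5]
gripper_width: 61.3
t 10.35 pos [ 426.7 -129.7  150.7] ang 1.235 F [ 1.6 -1.3  0.5] w 61.3 shift m [-0.0185 -0.4457  0.1503] turn 1.235 tilt [ 0.001  0.001 -1.   ]
```

View pics/relc_top.png

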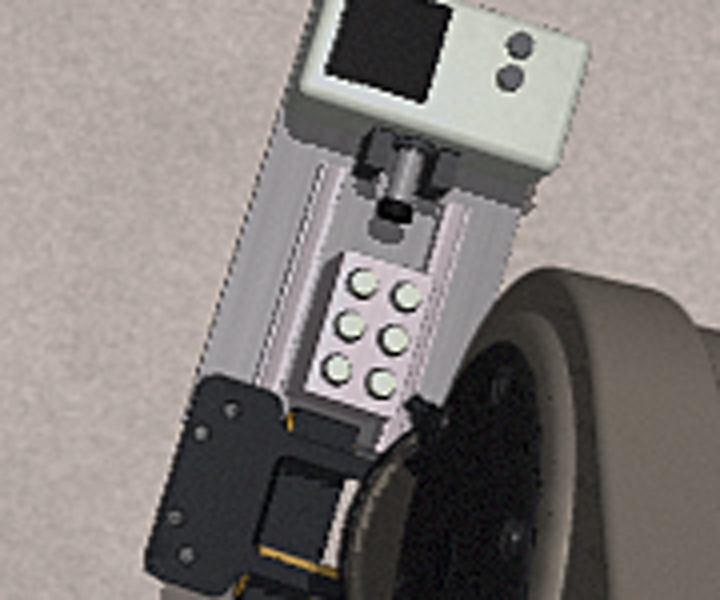

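View pics/relc_side.png

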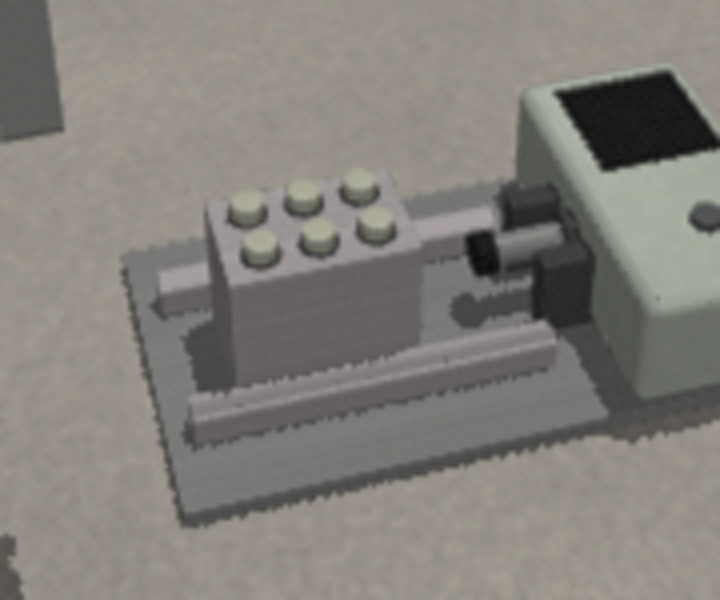

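The block now stands flat and square between the rails, clear of the plunger: caps at about (370,325) in the top crop and (310,220) in the side crop. I'll fit its position and plan the rear-face push.

```bash
python3 - <<'E'
from fit import *
import fit
np.set_printoptions(precision=3,suppress=True)
v=np.load('reader.npy');a=v[2]
c=camera('side');m=np.array(spotter.silhouettes('side','block')[0]['mask'],float)
fit.blockpts.__defaults__=(8,)
r,f=fitblock([c],[m],[520,-160,a]);print(r,f)
d=r[:2]-v[:2];Rr=np.array([[np.cos(a),np.sin(a)],[-np.sin(a),np.cos(a)]]);b=Rr@d;print('block in reader',b)
p=v[:2]+Rr.T@[b[0]-35-8-35,0]
to(p[0],p[1],150,np.pi/2+a)
E
```

```text
[ 517.861 -156.85    -0.345] 169.6039215686274
block in reader [-82.408   4.634]
t 10.55 pos [ 427.6 -130.6  150.3] ang 1.234 F [-0.2  0.6 -1. ] w 61.3 shift m [0.    0.016 0.   ] turn -0.001 tilt [-0.    -0.001 -1.   ]
```

```bash
python3 -m creep '-1 0 0.01 0 0;-1 0 0.01 0.02 0;-1 0 0.01 0.05 0;-1 0 0.01 0.07 0;-1 0 0.01 0.07 0;-1 0 0.01 0.09 0;-1 0 0.01 0.108 0;-1 0 0.01 0.108 0;-1 0 0.01 0.108 0' 30; python3 - <<'E'
from fit import *
v=np.load('reader.npy');a=v[2]
s=telemetry.observe();p=s['position'];d=p[:2]-v[:2];print('tcp in reader',np.cos(a)*d[0]+np.sin(a)*d[1],-np.sin(a)*d[0]+np.cos(a)*d[1],p[2],s['force'],s['gripper_width'])
c=snap('side','down.png');im=np.array(c['pixels'])
q=np.array(proj(c,[v[0]-60,v[1]+20,20])).astype(int)
cv2.imwrite(f'pics/downc.png',cv2.resize(im[q[1]-75:q[1]+75,q[0]-90:q[0]+90],None,fx=4,fy=4,interpolation=cv2.INTER_CUBIC))
E
```

```text
t: 11.45
position: [436.7, -134.0, 43.1]
tool_rot: [0.0, 0.816, 0.578, -0.0]
force: [0.1, -0.1, 0.4]
gripper_width: 0.4
tcp in reader -166.59486948779258 -0.5769963845182602 43.109464956004054 [ 0.09224222 -0.143233    0.40209731] 0.4095620963019865
```

View pics/downc.png

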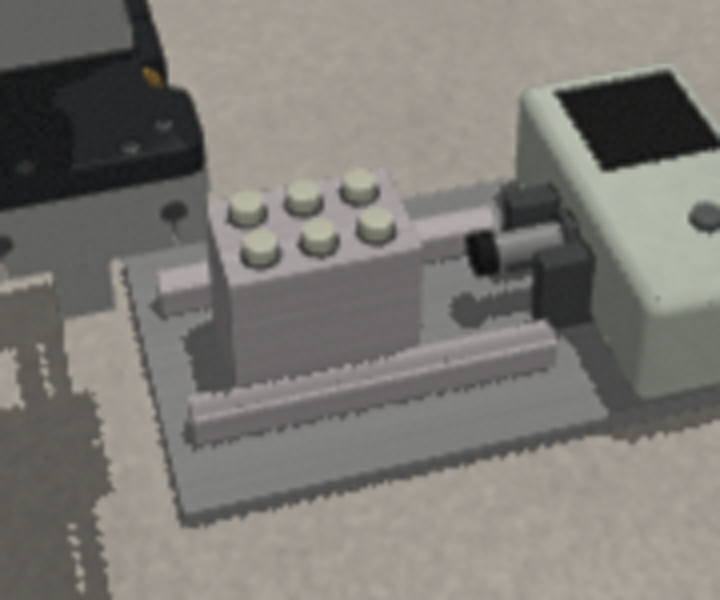

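The fingers are shut and low, clear of the block's rear face, and their base is high enough to pass over the caps. I'll advance.

```bash
python3 -m creep '-1 0 0.01 0 0;-1 0 0.02 0 0;-1 0 0.028 0 0;-1 0 0.033 0 0;-1 0 0.037 0 0;-1 0 0.041 0 0;-1 0 0.045 0 0;-1 0 0.049 0 0;-1 0 0.05 0 0'; python3 -m creep '-1 0 0.004 0 0;-1 0 0.008 0 0;-1 0 0.012 0 0;-1 0 0.014 0 0;-1 0 0.014 0 0'
```

```text
t: 12.4
position: [482.6, -149.9, 42.1]
tool_rot: [-0.001, 0.816, 0.579, -0.001]
force: [-3.7, 1.0, 1.4]
gripper_width: 0.9
t: 12.9
position: [496.8, -154.8, 42.3]
tool_rot: [0.0, 0.816, 0.579, -0.0]
force: [-1.6, 1.0, -1.5]
gripper_width: 0.8
```

```bash
python3 - <<'E'
from fit import *
v=np.load('reader.npy');a=v[2]
s=telemetry.observe();p=s['position'];d=p[:2]-v[:2];print('tcp in reader',np.cos(a)*d[0]+np.sin(a)*d[1],-np.sin(a)*d[0]+np.cos(a)*d[1],p[2],s['force'],s['gripper_width'])
c=snap('side','adv.png');im=np.array(c['pixels'])
q=np.array(proj(c,[v[0]-60,v[1]+20,20])).astype(int)
cv2.imwrite(f'pics/advc.png',cv2.resize(im[q[1]-75:q[1]+75,q[0]-90:q[0]+90],None,fx=4,fy=4,interpolation=cv2.INTER_CUBIC))
E
```

```text
tcp in reader -102.98145213632121 -0.36036954605437543 42.322605243769964 [-1.63103072  1.0473938  -1.50943935] 0.7599177779268877
```

View pics/advc.png

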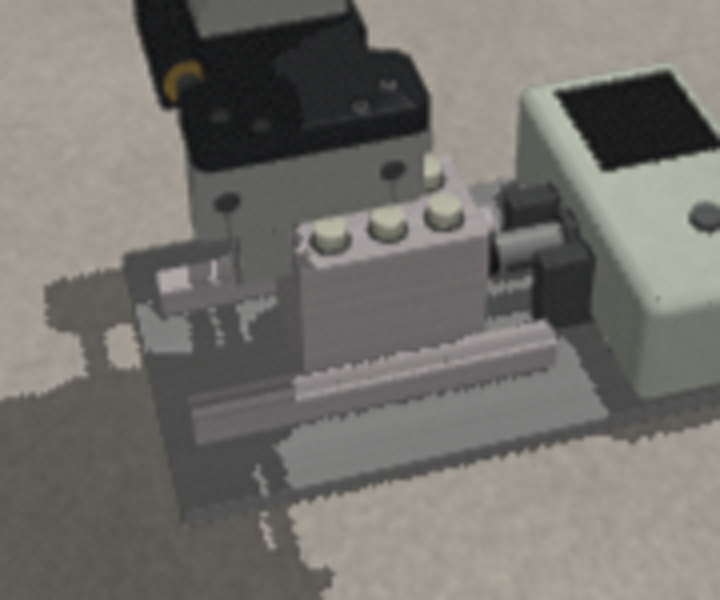

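The block is sliding upright and flat, and its front face has almost reached the plunger pad (490,250 in the crop). I'll go on in smaller steps and watch the force.

```bash
python3 -m creep '-1 0 0.003 0 0;-1 0 0.006 0 0;-1 0 0.009 0 0;-1 0 0.012 0 0;-1 0 0.012 0 0'; python3 -m creep '-1 0 0.002 0 0;-1 0 0.004 0 0;-1 0 0.006 0 0;-1 0 0.008 0 0;-1 0 0.008 0 0'
```

```text
t: 13.45
position: [505.7, -157.9, 42.1]
tool_rot: [-0.002, 0.816, 0.578, -0.001]
force: [-13.6, 5.4, 13.5]
gripper_width: 0.8
t: 13.95
position: [512.2, -160.2, 42.0]
tool_rot: [-0.003, 0.816, 0.578, -0.002]
force: [-20.2, 7.0, 18.1]
gripper_width: 0.5
```

```bash
cat > look.py <<'E'
from fit import *
import sys
v=np.load('reader.npy');a=v[2]
c=snap('side',sys.argv[1]+'f.png');im=np.array(c['pixels'])
s=telemetry.observe();p=s['position'];d=p[:2]-v[:2];print(s['t'],'tcp in reader',np.cos(a)*d[0]+np.sin(a)*d[1],-np.sin(a)*d[0]+np.cos(a)*d[1],p[2],s['force'],'push',-(s['force'][0]*np.cos(a)+s['force'][1]*np.sin(a)),s['wrist_torque'])
q=np.array(proj(c,[v[0]-60,v[1]+20,20])).astype(int)
cv2.imwrite(f'pics/{sys.argv[1]}.png',cv2.resize(im[q[1]-75:q[1]+75,q[0]-90:q[0]+90],None,fx=4,fy=4,interpolation=cv2.INTER_CUBIC))
E
python3 look.py p1
```

```text
14.0 tcp in reader -86.66059488530156 -0.43248800688028055 41.976910077296075 [-19.79713845   7.25823518  17.56117549] push 21.08342715907828 [1.67322273 4.56471168 0.03464884]
```

View pics/p1.png

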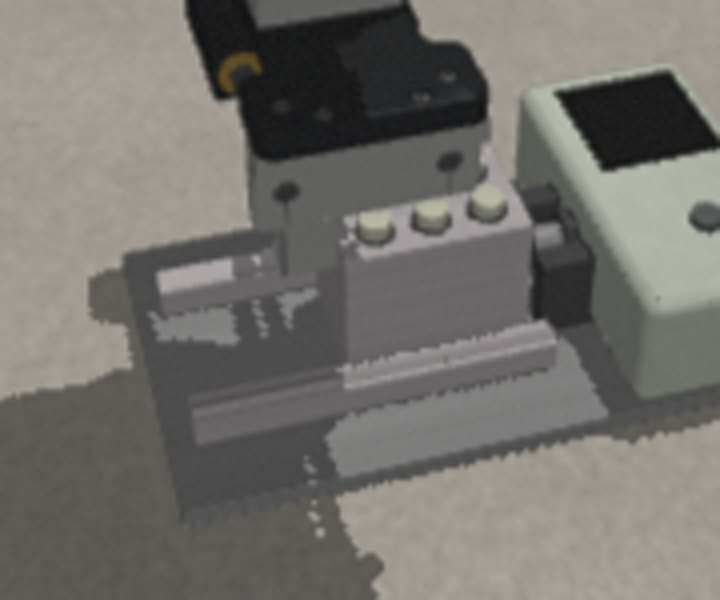

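Upright, and still short of the stops. The fingers are also pressing downward by 18 N, so I'll ease z by 1 mm and then continue.

```bash
python3 -m creep '-1 0 0 -0.001 0;-1 0 0 -0.001 0'; python3 -m creep '-1 0 0.001 0 0;-1 0 0.002 0 0;-1 0 0.003 0 0;-1 0 0.004 0 0;-1 0 0.004 0 0;-1 0 0.004 0 0'; python3 look.py p2
```

```text
t: 14.2
position: [513.5, -160.7, 42.9]
tool_rot: [-0.001, 0.816, 0.579, -0.001]
force: [-9.2, 3.0, 0.2]
gripper_width: 0.4
t: 14.8
position: [517.2, -161.9, 42.7]
tool_rot: [-0.002, 0.816, 0.579, -0.001]
force: [-9.2, 3.5, -0.3]
gripper_width: 0.6
14.85 tcp in reader -81.36629618972795 -0.4354253136880679 42.729703921881224 [-9.49315947  2.85716922  0.23826886] push 9.904105050048916 [ 0.80240501  2.31403185 -0.01127292]
```

View pics/p2.png

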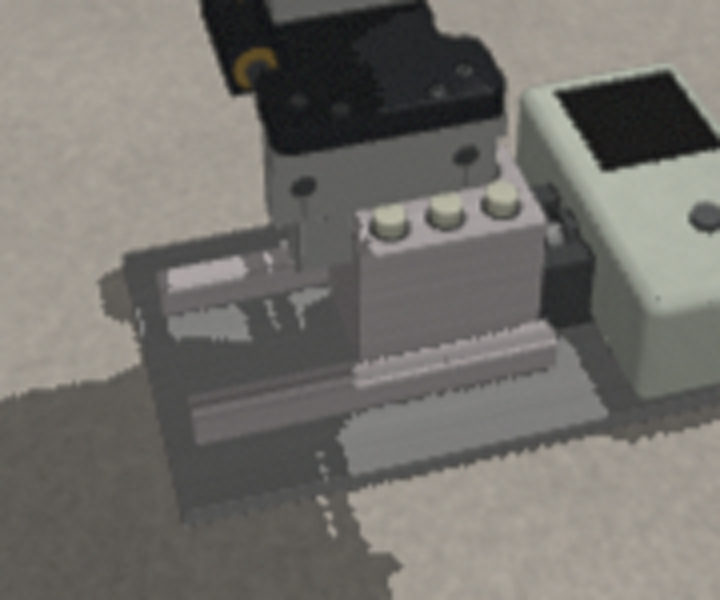

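```bash
python3 -m creep '-1 0 0.001 0 0;-1 0 0.002 0 0;-1 0 0.002 0 0'; python3 -m creep '-1 0 0.001 0 0;-1 0 0.001 0 0;-1 0 0.001 0 0';python3 -m creep '-1 0 0.001 0 0;-1 0 0.001 0 0;-1 0 0.001 0 0'
```

```text
t: 15.15
position: [517.3, -162.0, 42.3]
tool_rot: [-0.003, 0.816, 0.579, -0.002]
force: [-17.7, 6.6, 5.8]
gripper_width: 0.6
t: 15.45
position: [517.3, -161.9, 42.2]
tool_rot: [-0.004, 0.816, 0.579, -0.002]
force: [-22.8, 9.4, 9.4]
gripper_width: 0.5
t: 15.75
position: [517.3, -161.9, 42.1]
tool_rot: [-0.005, 0.816, 0.579, -0.003]
force: [-28.0, 11.0, 17.2]
gripper_width: 0.4
```

Motion has stopped dead and the force climbs about 5 N per mm, which looks like the stops. I'll take off the downward load and check that it is not a jam.

```bash
python3 -m creep '-1 0 0 -0.001 0;-1 0 0 -0.001 0;-1 0 0 -0.001 0'; python3 look.py p3; python3 - <<'E'
from fit import *
v=np.load('reader.npy');a=v[2]
c=snap('top','p3t.png')
p=[v[0]-40,v[1]+10,40]
q=np.array(proj(c,p)).astype(int);im=np.array(c['pixels'])
cv2.imwrite('pics/p3tc.png',cv2.resize(im[q[1]-60:q[1]+60,q[0]-70:q[0]+70],None,fx=5,fy=5,interpolation=cv2.INTER_CUBIC))
c=camera('side');im=np.array(c['pixels']);im=cv2.resize(im,None,fx=6,fy=6,interpolation=cv2.INTER_CUBIC)
def w(x,y,z):return [v[0]+np.cos(a)*x-np.sin(a)*y,v[1]+np.sin(a)*x+np.cos(a)*y,z]
q=(np.array(proj(c,w(-20,0,40)))*6).astype(int);cv2.imwrite('pics/p3z.png',im[q[1]-300:q[1]+300,q[0]-380:q[0]+380])
E
```

```text
t: 16.05
position: [517.5, -162.0, 42.8]
tool_rot: [-0.004, 0.816, 0.579, -0.003]
force: [-25.1, 10.3, 7.0]
gripper_width: 0.8
16.1 tcp in reader -81.00057493895056 -0.3553783290289658 42.815752103834534 [-24.18965619   9.27581813   6.95640349] push 25.895809688396636 [ 2.27346006  5.80905467 -0.0301836 ]
```

View pics/p3z.png

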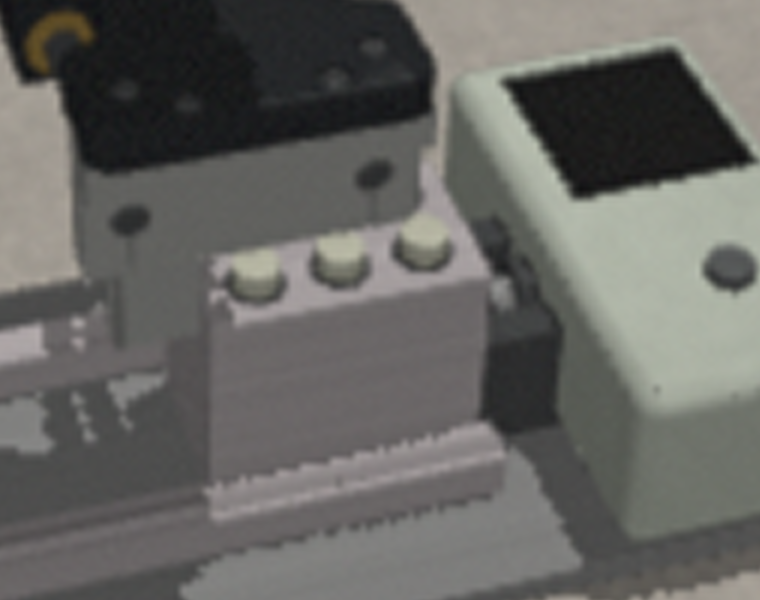

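View pics/p3tc.png

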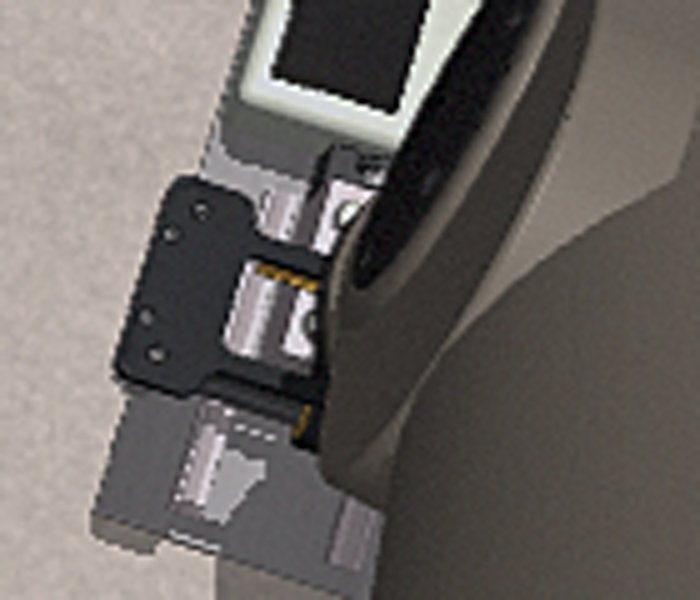

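```bash
python3 - <<'E'
from fit import *
v=np.load('reader.npy');a=v[2]
c=camera('side')
q=(np.array(proj(c,[v[0]-20*np.cos(a),v[1]-20*np.sin(a),40]))*6).astype(int)
f=lambda x,y,z:ray(c,((x+q[0]-380-2.5)/6,(y+q[1]-300-2.5)/6),z)
def R(p):
    d=p[:2]-v[:2];return np.round([np.cos(a)*d[0]+np.sin(a)*d[1],-np.sin(a)*d[0]+np.cos(a)*d[1]],1)
A,B=f(235,322,66),f(487,275,66);print(R(A),R(B),np.arctan2(*(B-A)[1::-1])-a)
print('front far',R(f(430,150,66)))
print('caps',[R(f(x,y,73)) for x,y in((257,268),(338,250),(423,232))],'rail end',R(f(497,430,21)))
s=telemetry.observe();print(s['t'],s['force'])
E
```

```text
[-65.  -21.8] [ -3.2 -23.1] -0.021528767488908307
front far [-0.  23.5]
caps [array([-57. , -12.9]), array([-36.8, -12.3]), array([-15.4, -12. ])] rail end [ -0.7 -30.9]
16.25 [-25.01421015   9.63780726   7.06230497]
```

Caps and edges put the block centre about 36 mm before the stops, square within about 0.02 rad and near the mid-line. I'll check once that the press is steady, then hand in.

```bash
python3 -m creep '-1 0 0 0 0;-1 0 0 0 0;-1 0 0 0 0;-1 0 0 0 0;-1 0 0 0 0;-1 0 0 0 0;-1 0 0 0 0;-1 0 0 0 0'; python3 -c "
from h import *
print(job.sign_off())"
```

```text
t: 17.05
position: [517.5, -162.0, 42.8]
tool_rot: [-0.004, 0.816, 0.579, -0.003]
force: [-24.9, 9.1, 7.3]
gripper_width: 0.2
the job is handed in; nothing more can be done
None
```

The block is pressed against what the checks show to be the two hard stops, flat on the bed. I handed in at about t = 17 s with the arm still pushing; hand-in gives no verdict.

- **What I did:** I gripped the block, carried it over and set it down between the rails. I then slid it up against the plunger.
- **What went wrong:** On the first slide, still holding the block, it slipped back in the jaws and pitched nose-down. I released it, and a picture showed it flat between the rails, short of the plunger. I then pushed its rear face with the fingers shut, in small steps. The final hold is therefore a push from behind, not a grip.
- **Last checks:**
  - **Contact:** The arm stopped dead and force rose about 5 N per mm. The push then held steady at about 26 N, roughly 17 N beyond the spring. Bed drag takes some of that, so the force on the stops is not known exactly.
  - **Position:** From the side picture, the block centre is about 36 mm before the stop plane and near the mid-line. It is square within about 0.02 rad, and there was no sign of tilt.
- **Weak points:** My reader position is only good to 2–4 mm, and top-edge and cap measurements gave yaw of opposite sign (about -0.02 and +0.02 rad). A small downward load of about 7 N from the fingers remained.
- **Bystanders:** I never went near the rack, jar or dish.

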